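Load the inspection stage with sample holders

ROBOT

A 6-joint arm with a two-finger parallel gripper is mounted at the origin on the work surface. World frame = base frame: x ahead of the robot, y to its left, z up, the work surface at z = 0. Lengths are in m, angles in rad, forces in N, time in s.
With the tool pointing down it reaches from about 0.35 to 0.85 m from the base axis. Payload 8.1 kg.
Tool frame: the origin (TCP) lies midway between the tips of the shut fingers; the grasp point (between the pads) lies 19 mm behind it (pinch_z is the distance from the TCP to the grasp point, in m); z points along the fingers, y is the line along which they close (so a half turn about z gives the same grasp; the last joint's range is limited). The gripper opens to 85 mm and grips with 20 to 120 N. Pads are 22 mm wide; open, the fingers measure 114 mm over their backs; the gripper's body (76 mm by 85 mm) begins 54 mm behind the grasp point. The pads swing forward as they close: fully open they stand 13 mm farther back than shut.
Start: joints at [1.087, 0.13, 1.488, -0, 1.523, -0.085], TCP at [0.233, 0.553, 0.231] pointing down, gripper open.
Joint ranges: [-2.96, 2.96], [-0.89, 2.26], [0.02, 2.5], [-1.34, 4.48], [0, 2.73], [-2.66, 2.66]. Speed limits (rad/s): [2.39, 2.39, 2.79, 3.14, 3.14, 3.14].

INTERFACE

Orientations are given as a rotation vector (axis times angle).
In Python, from plant import * gives the robot as it stands.
- The arm moves only by the shell command python3 -m pendant 'ROWS' [FORCE]. ROWS is JSON, a list of rows, each a list of 3 entries, a list of its own where there are three numbers: the turn, a rotation vector about the tool's x, y, z as a fraction of full scale, then the shift along the tool's x, y, z as a fraction of full scale, then the closure, from -1 (fully open) to 1 (shut). In form: [[[ax, ay, az], [x, y, z], gripper], ...]. A call has exactly 5 rows; each row shifts and turns the commanded pose from where the row before left it, along the tool's axes as they then stand; what a row does not reach is not made up. Full scale, the value 1, is 30 mm for a shift and pi rad for a turn. A row lasts 1/12 s, in which the tool goes at most 41.7 mm and 7.16 degrees, less where a joint would pass 70% of its speed; a pose out of reach is approached as far as the arm can. A call with a number of a shift or a turn outside -1 to 1 is refused whole. A call with a gripper value outside its range is refused whole. The fingers move at their own pace and stop on an object; FORCE is the grip in N (left out, the last holds). Time passes only in rows, so rows that do not move let the fingers close, or fill a call up. It gives the time, the measured TCP pose, the force, the opening and the grip force at its end, in the units of the state.
- read_state(): the state, without advancing time (a new reading comes with each control period).
- read_camera(name): name is "scene" or "top"; returns the picture (384x512x3 uint8, red, green, blue); there is no depth.
- get_calibration(name): a dict with "mtx" (3x3 intrinsics, pixels), "k1" (the pictures are not rectified: a ray, as slopes to the right and down, at radius r is drawn at 1 + k1 r^2 times it, then the intrinsics apply), "world_from_camera" (4x4, takes a point from camera to world coordinates). Camera axes: x right, y up, looking along -z (the intrinsics and any distortion apply to the point x, -y, -z); pixel columns grow to the right and rows downward; lengths in m; the calibration is good to about 2 mm. A picture is of the moment at which its call begins. get_calibration takes no time and is no camera call.
- hand_in(): hands the job in; it is judged then, once.
Trained networks look in the newest picture that a camera, given by its name, has taken for a name from the list of things; names that differ only in an ending like _2 or _b are one class to them, and where a whole thing is asked for, a point or a joint stands for the part that bears it (a point fixed in the world has none). Each returns a list of dicts, best first, with "conf" (0 to 1); they miss things now and then, are a little off and sometimes report something else, mostly with a low value. They report only what shows in the picture. A call takes as long as a camera call.
- recognise(camera, label): "at" ([x, y, z] in m, in the coordinates of the camera as it stood for that picture, good to about 4 mm: the middle of the surface that is visible of it).
- masks_of(camera, label): "region" (384x512 bool, what is visible of it).
- landmark_of(camera, label): "at" ([x, y, z] in m, in the coordinates of the camera as it stood for that picture, good to about 4 mm: a listed point, or the origin of a listed thing).
The state is a dict: "clock": time; "qpos": joint angles; "qvel": joint speeds; "tau": joint torques, N m; "ee_pos": TCP position; "tcp_rot": TCP orientation; "wrist_force": force on the tool from outside, world axes, zero at the start; "torque": the same for the moment, N m; "finger_gap": finger opening in m; "grasp_force": force on a finger pad.
Only numpy, scipy, OpenCV 4.12 (cv2) and the standard library are available. Lean on these libraries where they do the work, as an engineer would, in place of code of your own. Each camera call takes 0.05 s, during which the arm holds its last target. There are 200 camera calls.

TASK

Load the inspection stage: first turn the backlight knob under the front edge of the stage fully down, then raise the lens lever on the head fully, and only then stand every sample holder upright on the floor of the white tray. With all of them in, lower the lever fully, and last turn the knob fully up. Leave the other things on the bench where they are.

Things in the scene. Friction and masses are not known exactly. Their poses are not given: they have to be found in the camera images.
- stage: Inspection stage, fixed on the bench at a new place and yaw each time: two aluminium plates 200 (x) by 300 (y) on four posts, top of the upper plate 120 above the bench. Origin on the bench under the plates' centre; x towards its back (away from the robot), y left, z up. A black head block 70 x 75, with its cap 80 high, stands on the plate at x 25 to 95, y 62 to 138; the white tray is right of it.
- tray_in (a point): Centre of the inner floor of the white tray on the stage, at (-10, -65) of the stage's frame, 125 above the bench; axes as the stage's. The tray is open on top, 140 (x) by 132 (y) inside, walls 5 thick rising 13 above its floor; four sample holders fit in it, two by two.
- knob_axis (a point): Point on the vertical axis of the black backlight knob under the stage's upper plate, at its front edge (front = towards the robot), 88 above the bench; fixed. The knob is a disc 60 across, 85 to 103 above the bench, partly in view before the edge. A straight finger bar across it, 14 wide, 81 to 95 above the bench, reaches 100 from the axis, out beyond the edge, to be pinched or pushed from above.
- knob_grip (a point): Point at mid-height of the knob's finger bar, 75 from the knob's axis, beyond the plate's front edge, 88 above the bench; moves with the knob.
- knob (a joint): Angle of the backlight knob in rad: 0 is fully down (end stop; bar swung to the left as the robot sees it, 0.7 rad left of straight out from the stage's front, its -x), 1.4 is fully up (end stop; bar 0.7 rad right of straight out); grows anticlockwise seen from above. Stays where it is left; about 2 N at knob_grip turns it.
- lever_ball (a point): Centre of the black ball, 28 across, at the end of the thin steel lens lever on the front of the head, 100 from the lever's pivot, 170 above the bench when fully lowered (level, pointing to the stage's front, -x); moves with the lever.
- lever_pivot (a point): Pivot of the lens lever on the front of the head, 170 above the bench; it turns about the stage's y axis. Fixed; axes as the stage's.
- lens_lever (a joint): Angle of the lens lever in rad: 0 is fully lowered (end stop, level), 0.95 is fully raised (end stop, ball 81 higher). Stays where it is left (friction); 1 to 2 N at the ball moves it.
- holder1_mid (a point): Sample holder: plain aluminium, a round foot 52 across and 28 high with a round neck 24 across on top of it, 72 high in all, about 160 g. Stands upright on the bench to the right of the stage. This point is on its axis, 36 above its underside; z is its axis. Two to four of the four are present; None if absent.
- holder2_mid (a point): Sample holder: plain aluminium, a round foot 52 across and 28 high with a round neck 24 across on top of it, 72 high in all, about 160 g. Stands upright on the bench to the right of the stage. This point is on its axis, 36 above its underside; z is its axis. Two to four of the four are present; None if absent.
- holder3_mid (a point): Sample holder: plain aluminium, a round foot 52 across and 28 high with a round neck 24 across on top of it, 72 high in all, about 160 g. Stands upright on the bench to the right of the stage. This point is on its axis, 36 above its underside; z is its axis. Two to four of the four are present; None if absent.
- holder4_mid (a point): Sample holder: plain aluminium, a round foot 52 across and 28 high with a round neck 24 across on top of it, 72 high in all, about 160 g. Stands upright on the bench to the right of the stage. This point is on its axis, 36 above its underside; z is its axis. Two to four of the four are present; None if absent.
- mouse: Bystander: grey and black computer mouse, 105 x 60 x 34; origin under its centre.
- tape: Bystander: small roll of grey tape, 48 across, 14 high, lying flat near the sample holders; origin under its centre.
- dish: Bystander: open grey plastic dish, 72 across, 40 high; origin under its centre.
- driver: Bystander: screwdriver, 190 long, lying on the bench; origin under its middle.

How it is judged:
On the way, in this order (a step that is already met when the one before it is completed fails the run):
1. the backlight knob is turned fully down (value of joint knob below 0.12 rad), for 0.2 s.
2. the lens lever is raised, with the knob still down (value of joint lens_lever above 0.75 rad and value of joint knob below 0.12 rad), for 0.2 s.
3. every sample holder present stands upright on the tray floor, with the lever still up and the knob still down (all of step 2 and x of holder1_mid in the frame of tray_in between -0.05 and 0.05 m and y of holder1_mid in the frame of tray_in between -0.046 and 0.046 m and z of holder1_mid in the frame of tray_in between 0.028 and 0.044 m and angle between each of holder1_mid, holder2_mid, holder3_mid, holder4_mid's own z axis and vertical below 0.12 rad and x of holder2_mid in the frame of tray_in between -0.05 and 0.05 m and y of holder2_mid in the frame of tray_in between -0.046 and 0.046 m and z of holder2_mid in the frame of tray_in between 0.028 and 0.044 m and x of holder3_mid in the frame of tray_in between -0.05 and 0.05 m and y of holder3_mid in the frame of tray_in between -0.046 and 0.046 m and z of holder3_mid in the frame of tray_in between 0.028 and 0.044 m and x of holder4_mid in the frame of tray_in between -0.05 and 0.05 m and y of holder4_mid in the frame of tray_in between -0.046 and 0.046 m and z of holder4_mid in the frame of tray_in between 0.028 and 0.044 m), for 0.2 s.
4. the lens lever is lowered fully, with the knob still down (value of joint lens_lever below 0.1 rad and value of joint knob below 0.12 rad), for 0.2 s.
5. the backlight knob is turned fully up (value of joint knob above 1.28 rad), for 0.2 s.
At the end, for the whole second after the job is handed in: Every sample holder present stands on the tray floor, upright within 0.12 rad (its centre within 50 mm along x and 46 mm along y of the tray's centre, its underside within 8 mm of the floor), the lens lever is lowered (below 0.1 rad) and the backlight knob is fully up (above 1.28 rad) (x of holder1_mid in the frame of tray_in between -0.05 and 0.05 m and y of holder1_mid in the frame of tray_in between -0.046 and 0.046 m and z of holder1_mid in the frame of tray_in between 0.028 and 0.044 m and angle between each of holder1_mid, holder2_mid, holder3_mid, holder4_mid's own z axis and vertical below 0.12 rad and x of holder2_mid in the frame of tray_in between -0.05 and 0.05 m and y of holder2_mid in the frame of tray_in between -0.046 and 0.046 m and z of holder2_mid in the frame of tray_in between 0.028 and 0.044 m and x of holder3_mid in the frame of tray_in between -0.05 and 0.05 m and y of holder3_mid in the frame of tray_in between -0.046 and 0.046 m and z of holder3_mid in the frame of tray_in between 0.028 and 0.044 m and x of holder4_mid in the frame of tray_in between -0.05 and 0.05 m and y of holder4_mid in the frame of tray_in between -0.046 and 0.046 m and z of holder4_mid in the frame of tray_in between 0.028 and 0.044 m and value of joint lens_lever below 0.1 rad and value of joint knob above 1.28 rad); the robot touches nothing.
It fails at once if one of the bystanders (mouse, tape, dish, screwdriver) is moved more than 50 mm (distance of any of mouse, tape, dish, driver from where it was at the start of the episode above 0.05 m).
Of holder1, holder2, holder3, holder4 only 2 to 4 are there at a start; the rules pass over those that are not, and their reading is None.
At some moment in a run one of holder1, holder2, holder3, holder4 may be knocked a few centimetres aside while the robot is not near it.
It also fails if it takes over 210 s, if anything falls off the work surface, if the arm or the gripper's body presses on something with over 40 N, if the wrist force passes 120 N, or if a joint passes its speed limit or range.

## Working session

There is one attempt and no reset: what is moved stays moved. The work goes in short steps, Python scripts to look and compute and a shell command to move; the robot and the scene stay as the last step left them, time stands still between calls to the robot, and variables do not carry over. Pictures are saved under pics/ and viewed, at most 14 in all, crops included, and the job is handed in when it is done.

```bash
ls; mkdir -p pics
cat > h.py <<'E'
from plant import *
import numpy as np, cv2
from scipy.spatial.transform import Rotation as R
def w(cam,p):
    T=np.array(get_calibration(cam)["world_from_camera"]); return T[:3,:3]@np.array(p)+T[:3,3]
def lm(cam,l,n=4):
    return [(round(d["conf"],2),np.round(w(cam,d["at"]),4).tolist()) for d in landmark_of(cam,l)[:n]]
def snap(cam,name):
    im=read_camera(cam); cv2.imwrite("pics/"+name,cv2.cvtColor(im,cv2.COLOR_RGB2BGR)); return im
E
python3 - <<'E'
from h import *
s=read_state(); print({k:np.round(v,3).tolist() for k,v in s.items()})
snap("scene","s0.png"); snap("top","t0.png")
for c in ("scene","top"):
    print(c,np.round(get_calibration(c)["world_from_camera"],3).tolist())
    for l in ["stage","tray_in","knob_axis","knob_grip","lever_ball","lever_pivot","holder1_mid","mouse","tape","dish","driver"]: print(l,lm(c,l,5))
E
```

```text
pics
{'clock': 0.0, 'qpos': [1.087, 0.131, 1.489, 0.0, 1.523, -0.085], 'qvel': [0.001, -0.001, 0.002, 0.001, 0.0, -0.0], 'tau': [0.0, -56.939, -50.056, 0.0, 0.014, 0.0], 'ee_pos': [0.233, 0.552, 0.23], 'tcp_rot': [-0.622, -3.079, 0.003], 'wrist_force': [0.506, 0.595, 0.077], 'torque': [0.025, 0.003, -0.003], 'grasp_force': 0.0, 'finger_gap': 0.086}
scene [[0.534, -0.48, 0.697, 1.136], [0.845, 0.319, -0.428, -0.382], [-0.017, 0.818, 0.576, 0.627], [0.0, 0.0, 0.0, 1.0]]
stage [(0.77, [0.6468, 0.1313, 0.0007]), (0.54, [0.5153, -0.2901, 0.0001])]
tray_in [(0.71, [0.6412, 0.0653, 0.122]), (0.33, [0.5646, 0.058, 0.0902])]
knob_axis [(0.9, [0.5676, 0.0574, 0.0918]), (0.73, [0.6505, 0.2355, 0.1667])]
knob_grip [(0.4, [0.5006, 0.0223, 0.084])]
lever_ball [(0.48, [0.5503, 0.226, 0.1732])]
lever_pivot [(0.78, [0.6536, 0.2368, 0.1704])]
holder1_mid []
mouse [(0.47, [0.4229, 0.3039, -0.0033])]
tape [(0.48, [0.5158, -0.2881, 0.0009])]
dish [(0.77, [0.7, -0.3271, 0.0013]), (0.31, [0.6536, 0.2351, 0.1708])]
driver [(0.86, [0.4228, -0.0219, -0.0006])]
top [[-0.005, 0.987, -0.163, 0.408], [-1.0, -0.0, 0.027, -0.014], [0.027, 0.163, 0.986, 1.061], [0.0, 0.0, 0.0, 1.0]]
stage [(0.88, [0.6438, 0.1353, 0.0031])]
tray_in [(0.91, [0.6418, 0.0632, 0.1306]), (0.62, [0.5754, -0.3658, 0.0381])]
knob_axis [(0.6, [0.4241, -0.0208, 0.0013]), (0.56, [0.5638, 0.0552, 0.0864])]
knob_grip [(0.72, [0.4996, 0.0165, 0.09])]
lever_ball [(0.65, [0.5495, 0.2216, 0.1749])]
lever_pivot [(0.79, [0.6494, 0.2339, 0.1756]), (0.15, [0.5606, -0.2187, 0.0368])]
holder1_mid []
mouse [(0.96, [0.4216, 0.3036, 0.0017])]
tape [(0.62, [0.5184, -0.2897, 0.0023])]
dish [(0.75, [0.6957, -0.3261, 0.0029])]
driver [(0.68, [0.426, -0.0195, 0.0043]), (0.62, [0.4197, 0.3006, 0.0051])]
```

View pics/s0.png

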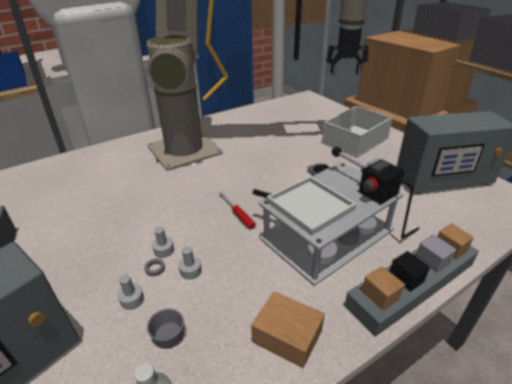

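View pics/t0.png

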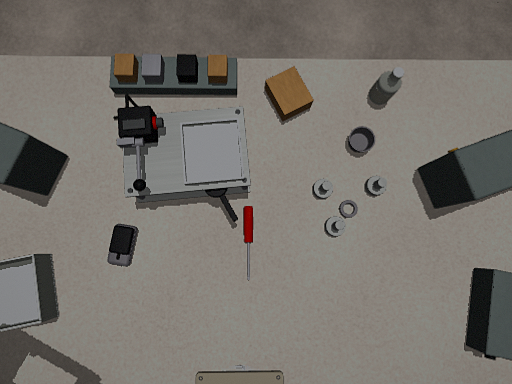

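Three holders show in the top view at about (323,188), (376,185), (335,226). A larger bottle-like thing is at (388,85). The lever is down, and the knob bar points front-right at (235,215).

```bash
cat >> h.py <<'E'
def ray(cam,u,v,z):
    c=get_calibration(cam); K=np.array(c["mtx"]); p=np.array([(u-K[0,2])/K[0,0],(v-K[1,2])/K[1,1]])
    q=p.copy()
    for _ in range(20): q=p/(1+c["k1"]*(q@q))
    T=np.array(c["world_from_camera"]); d=T[:3,:3]@np.array([q[0],-q[1],-1]); o=T[:3,3]
    return o+d*(z-o[2])/d[2]
def to(p,yaw=None):
    "print shift in tool axes in full-scale units, and turn about tool z"
    s=read_state(); M=R.from_rotvec(s["tcp_rot"]).as_matrix()
    y=np.arctan2(M[1,1],M[0,1])-np.pi/2
    print("yaw",round(y,3),"ee",np.round(s["ee_pos"],4),"shift",np.round(M.T@(np.array(p)-s["ee_pos"])/.03,2),
      "turn", None if yaw is None else round(-((yaw-y+np.pi)%(2*np.pi)-np.pi)/np.pi,4))
def holders():
    for c in ("top","scene"):
        read_camera(c)
        for f in (recognise,landmark_of):
            for d in f(c,"holder1_mid")[:6]: print(c,f.__name__,round(d["conf"],2),np.round(w(c,d["at"]),4))
E
python3 - <<'E'
from h import *
holders()
for u,v in [(324,184),(378,181),(337,222)]: print(ray("top",u,v,.072))
im=cv2.imread("pics/t0.png"); a=cv2.resize(im[60:260,290:420],None,fx=3,fy=3,interpolation=cv2.INTER_CUBIC)
b=cv2.resize(cv2.imread("pics/s0.png")[215:384,100:220],None,fx=3,fy=3)
c=np.zeros((600,760,3),np.uint8); c[:600,:390]=a; c[:507,395:755]=b; cv2.imwrite("pics/z.png",c)
to((0.5,-.03,.2),0.11)
E
```

```text
top call 0.64 [0.5339 0.0328 0.0959]
top call 0.4 [0.6361 0.1392 0.126 ]
[ 0.56921239 -0.21466054  0.072     ]
[ 0.57692268 -0.3532496   0.072     ]
[ 0.47289222 -0.24412944  0.072     ]
yaw -0.399 ee [0.233  0.5529 0.2313] shift [-15.75 -14.45   1.04] turn -0.162
```

View pics/z.png

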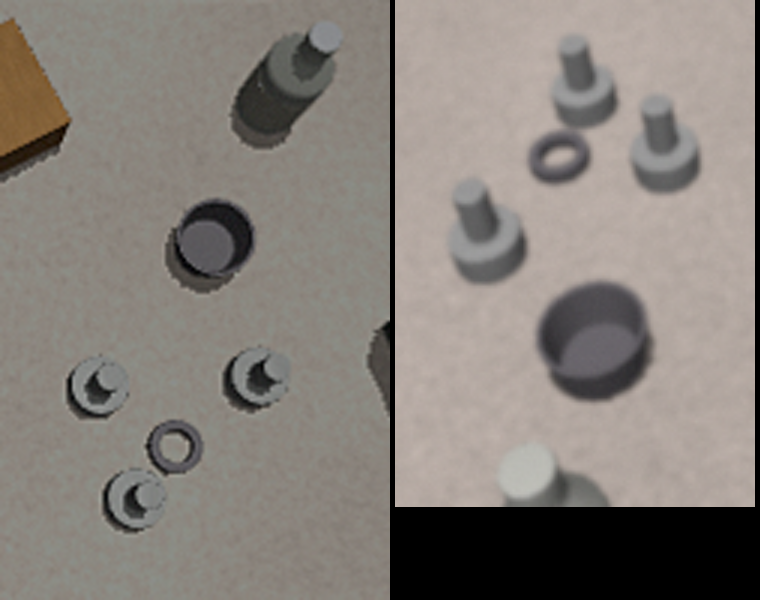

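Crop shows three holders and the bottle, which is a distractor. Neck tops are at about (327,186), (382,183), (340,225) in the full image. Next I go to the right of the knob bar with the fingers shut.

```bash
python3 -m pendant '[[[0,0,-0.0324],[0,0,0],1],[[0,0,-0.0324],[0,0,0],1],[[0,0,-0.0324],[0,0,0],1],[[0,0,-0.0324],[0,0,0],1],[[0,0,-0.0324],[0,0,0],1]]' 40
python3 - <<'E'
from h import *
to((0.512,-.03,.2),0.11)
for u,v in [(327.3,186),(382.3,183.3),(340,225)]: print(ray("top",u,v,.072))
E
```

```text
clock: 1.92
ee_pos: [0.233, 0.5529, 0.2313]
tcp_rot: [-0.181, 3.136, -0.0]
wrist_force: [-0.1, -0.2, 0.2]
finger_gap: 0.0255
grasp_force: 0.0
yaw 0.115 ee [0.233  0.5529 0.2313] shift [ -7.01 -20.37   1.04] turn 0.0017
[ 0.56406691 -0.22290338  0.072     ]
[ 0.57097375 -0.3639573   0.072     ]
[ 0.46539811 -0.25137384  0.072     ]
```

```bash
python3 -m pendant '[[[0,0,0],[-0.35,-1,0.05],1],[[0,0,0],[-0.35,-1,0.05],1],[[0,0,0],[-0.35,-1,0.05],1],[[0,0,0],[-0.35,-1,0.05],1],[[0,0,0],[-0.35,-1,0.05],1]]'
python3 -m pendant '[[[0,0,0],[-0.35,-1,0.05],1],[[0,0,0],[-0.35,-1,0.05],1],[[0,0,0],[-0.35,-1,0.05],1],[[0,0,0],[-0.35,-1,0.05],1],[[0,0,0],[-0.35,-1,0.05],1]]'
python3 -m pendant '[[[0,0,0],[-0.35,-1,0.05],1],[[0,0,0],[-0.35,-1,0.05],1],[[0,0,0],[-0.35,-1,0.05],1],[[0,0,0],[-0.35,-1,0.05],1],[[0,0,0],[-0.35,-1,0.05],1]]'
python3 -m pendant '[[[0,0,0],[-0.35,-1,0.05],1],[[0,0,0],[-0.35,-1,0.05],1],[[0,0,0],[-0.35,-1,0.05],1],[[0,0,0],[-0.35,-1,0.05],1],[[0,0,0],[-0.35,-1,0.05],1]]'
python3 - <<'E'
from h import *
to((0.512,-.03,.08),0.11)
E
```

```text
clock: 2.33
ee_pos: [0.302, 0.4083, 0.2237]
tcp_rot: [-0.174, 3.137, 0.0]
wrist_force: [0.3, -0.7, -0.2]
finger_gap: 0.0005
grasp_force: 0.0
clock: 2.75
ee_pos: [0.3707, 0.2649, 0.2165]
tcp_rot: [-0.173, 3.136, 0.0]
wrist_force: [-0.3, -0.4, -0.3]
finger_gap: -0.0001
grasp_force: 0.0
clock: 3.17
ee_pos: [0.4395, 0.1215, 0.209]
tcp_rot: [-0.173, 3.136, 0.0]
wrist_force: [-0.2, 0.7, -0.9]
finger_gap: 0.0002
grasp_force: 0.0
clock: 3.58
ee_pos: [0.5082, -0.022, 0.2014]
tcp_rot: [-0.173, 3.136, -0.0]
wrist_force: [0.4, 0.5, 0.2]
finger_gap: -0.0001
grasp_force: 0.0
yaw 0.11 ee [ 0.5082 -0.022   0.2014] shift [-0.1  -0.28  4.05] turn -0.0
```

```bash
python3 -m pendant '[[[0,0,0],[-0.1,-0.28,0.8],1],[[0,0,0],[0,0,0.8],1],[[0,0,0],[0,0,0.8],1],[[0,0,0],[0,0,0.8],1],[[0,0,0],[0,0,0.85],1]]'
python3 -m pendant '[[[0,0,0],[0.1,0.4,0],1],[[0,0,0],[0.1,0.4,0],1],[[0,0,0],[0.1,0.4,0],1],[[0,0,0],[0.1,0.4,0],1],[[0,0,0],[0.12,0.4,0],1]]'
python3 -m pendant '[[[0,0,0],[-0.05,0.38,0],1],[[0,0,0],[-0.05,0.38,0],1],[[0,0,0],[-0.05,0.38,0],1],[[0,0,0],[-0.05,0.38,0],1],[[0,0,0],[-0.05,0.38,0],1]]'
python3 - <<'E'
from h import *
snap("scene","s1.png"); print(lm("scene","knob_grip"),lm("scene","knob_axis"))
E
```

```text
clock: 4.0
ee_pos: [0.5118, -0.0286, 0.0791]
tcp_rot: [-0.172, 3.136, -0.0]
wrist_force: [0.1, -0.1, 0.5]
finger_gap: -0.0001
grasp_force: 0.0
clock: 4.42
ee_pos: [0.4904, 0.0309, 0.0818]
tcp_rot: [-0.174, 3.133, -0.001]
wrist_force: [2.8, -1.1, 0.4]
finger_gap: 0.0
grasp_force: 1.1
clock: 4.83
ee_pos: [0.4908, 0.0876, 0.0799]
tcp_rot: [-0.173, 3.137, -0.002]
wrist_force: [-1.9, -27.9, 1.1]
finger_gap: 0.0001
grasp_force: 12.6
[(0.5, [0.5024, 0.1035, 0.0838])] [(0.9, [0.5638, 0.057, 0.092]), (0.36, [0.6514, 0.2351, 0.1689])]
```

View pics/s1.png

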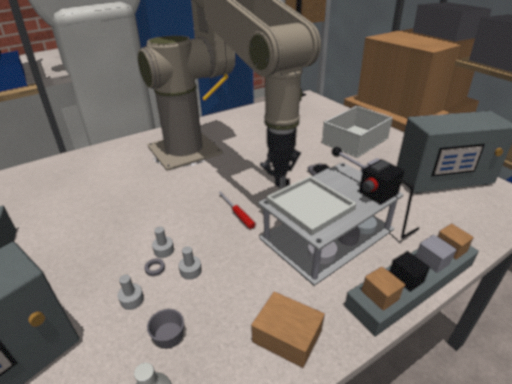

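Knob is at the down stop: force 28 N and grip point (0.502,0.104) as expected. I back off, rise and go to the lever ball.

```bash
python3 -m pendant '[[[0,0,0],[0,-0.5,0],1],[[0,0,0],[0.5,-0.5,-0.5],1],[[0,0,0],[0,0,-1],1],[[0,0,0],[0,0,-1],1],[[0,0,0],[0,0,-1],1]]'
python3 -m pendant '[[[0,0,0],[0,0,-1],0],[[0,0,0],[0,0,-1],-1],[[0,0,0],[0,0,-1],-1],[[0,0,0],[0,0,0],-1],[[0,0,0],[0,0,0],-1]]'
python3 - <<'E'
from h import *
read_camera("scene"); print(lm("scene","knob_grip"),lm("scene","lever_ball"))
to((0.550,.2238,.265),0.11)
E
```

```text
clock: 5.4
ee_pos: [0.4784, 0.0563, 0.1854]
tcp_rot: [0.172, -3.135, -0.001]
wrist_force: [0.7, -0.8, 0.3]
finger_gap: -0.0001
grasp_force: 0.0
clock: 5.82
ee_pos: [0.4804, 0.0565, 0.2771]
tcp_rot: [-0.173, 3.132, 0.001]
wrist_force: [0.3, 1.3, -0.5]
finger_gap: 0.0604
grasp_force: 0.0
[(0.4, [0.5025, 0.1027, 0.0819])] [(0.72, [0.5478, 0.226, 0.1761])]
yaw 0.111 ee [0.4784 0.0561 0.2732] shift [-2.99  5.29  0.27] turn 0.0002
```

```bash
python3 -m pendant '[[[0,0,0],[-0.57,1,0.05],-1],[[0,0,0],[-0.57,1,0.05],-1],[[0,0,0],[-0.57,1,0.05],-1],[[0,0,0],[-0.57,1,0.05],-1],[[0,0,0],[-0.57,1,0.05],-1]]'
python3 -m pendant '[[[0,0,0],[-0.15,0.3,0.6],-1],[[0,0,0],[0,0,0.77],-1],[[0,0,0],[0,0,0.77],-1],[[0,0,0],[0,0,0.77],-1],[[0,0,0],[0,0,0.77],-1]]'
python3 - <<'E'
from h import *
to((0.550,.2245,.155),0.11)
snap("scene","s2.png")
E
```

```text
clock: 6.38
ee_pos: [0.547, 0.2157, 0.265]
tcp_rot: [0.172, -3.134, 0.001]
wrist_force: [-0.1, 0.1, 0.4]
finger_gap: 0.0855
grasp_force: 0.0
clock: 6.8
ee_pos: [0.5496, 0.2236, 0.1535]
tcp_rot: [0.173, -3.133, 0.001]
wrist_force: [0.2, -0.5, 0.3]
finger_gap: 0.0856
grasp_force: 0.0
yaw 0.111 ee [0.5496 0.2236 0.1535] shift [-0.02  0.03 -0.05] turn 0.0002
```

View pics/s2.png

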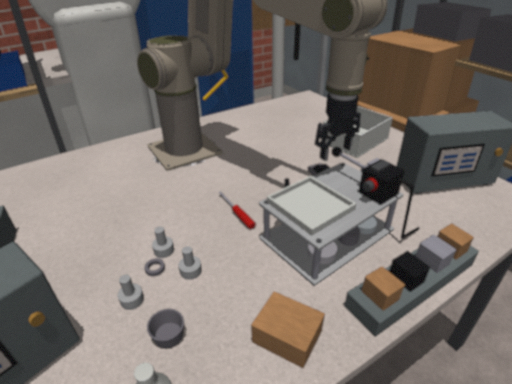

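The picture shows the ball at (337,152), between the open fingers. Closing gently, then lifting along the arc.

```bash
python3 -m pendant '[[[0,0,0],[0,0,0],1],[[0,0,0],[0,0,0],1],[[0,0,0],[0,0,0],1],[[0,0,0],[0,0,0],1],[[0,0,0],[0,0,0],1]]' 30
python3 -m pendant '[[[0,0,0],[0,0,0],1],[[0,0,0],[0,0,0],1],[[0,0,0],[0,0,0],1],[[0,0,0],[0,0,0],1],[[0,0,0],[0,0,0],1]]' 30
python3 -m pendant '[[[0,0,0],[-0.06,0,-0.63],1],[[0,0,0],[-0.18,0,-0.61],1],[[0,0,0],[-0.29,0,-0.56],1],[[0,0,0],[-0.39,0,-0.5],1],[[0,0,0],[-0.48,0,-0.41],1]]'
python3 - <<'E'
from h import *
read_camera("scene"); print(lm("scene","lever_ball"),lm("scene","knob_grip"))
E
```

```text
clock: 7.27
ee_pos: [0.552, 0.2239, 0.1587]
tcp_rot: [-0.173, 3.134, 0.001]
wrist_force: [-0.2, 2.2, 0.1]
finger_gap: 0.0261
grasp_force: 32.2
clock: 7.68
ee_pos: [0.5519, 0.2238, 0.1576]
tcp_rot: [-0.173, 3.135, 0.001]
wrist_force: [4.5, 2.5, 1.5]
finger_gap: 0.0258
grasp_force: 29.4
clock: 8.1
ee_pos: [0.5919, 0.2278, 0.2384]
tcp_rot: [0.173, -3.134, 0.001]
wrist_force: [1.2, 0.4, -5.3]
finger_gap: 0.0259
grasp_force: 29.8
[(0.62, [0.5913, 0.2274, 0.2489])] [(0.44, [0.4721, -0.2514, 0.0393]), (0.38, [0.5036, 0.0997, 0.0854])]
```

```bash
python3 -m pendant '[[[0,0,0],[-0.15,0,-0.12],1],[[0,0,0],[0,0,0],1],[[0,0,0],[0,0,0],-1],[[0,0,0],[0,0,0],-1],[[0,0,0],[0,0,0],-1]]'
python3 -m pendant '[[[0,0,0],[0,0,0],-1],[[0,0,0],[0,0,-0.5],-1],[[0,0,0],[0,0,-1],-1],[[0,0,0],[0.3,0,-1],-1],[[0,0,0],[0,-1,0],-1]]'
python3 - <<'E'
from h import *
im=snap("scene","s3.png"); print(lm("scene","lever_ball"))
im=read_camera("top"); cv2.imwrite("pics/t3.png",cv2.resize(im[150:270,290:420,::-1],None,fx=4,fy=4,interpolation=cv2.INTER_CUBIC))
to((.564,-.222,.34))
E
```

```text
clock: 8.67
ee_pos: [0.5968, 0.2285, 0.2411]
tcp_rot: [0.173, -3.136, 0.0]
wrist_force: [-0.1, -0.9, 0.5]
finger_gap: 0.0611
grasp_force: 0.0
clock: 9.08
ee_pos: [0.5922, 0.2022, 0.3244]
tcp_rot: [-0.18, 3.127, 0.006]
wrist_force: [1.5, -0.3, 1.8]
finger_gap: 0.0857
grasp_force: 0.0
[(0.67, [0.5911, 0.2294, 0.2514])]
yaw 0.108 ee [0.5922 0.1966 0.318 ] shift [  2.44 -13.77  -0.74] turn None
```

View pics/t3.png

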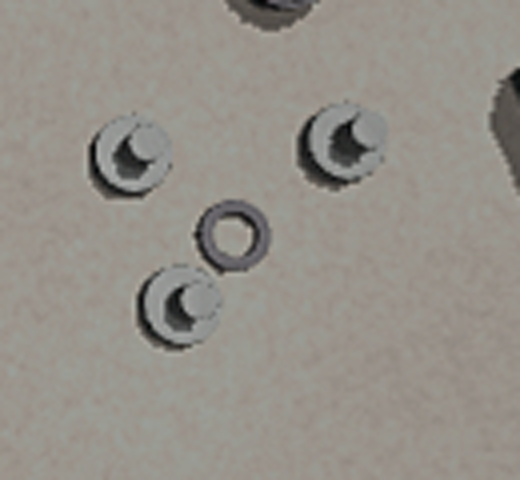

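The crop shows the three holders undisturbed. Neck tops in the full image are at (327.3,185.3), (382.5,182.3), (340.5,224.5), and the lever is fully up (ball z 0.251).

Run:
```python
from h import *
for n,f in [((327.25,185.25),(323.25,188.25)),((382.5,182.25),(375.5,186)),((340.5,224.5),(335,226.5))]:
    print(np.round(ray("top",*n,.072),4),np.round(ray("top",*f,.028),4))
to((.565,-.223,.24))
```

```text
[ 0.566  -0.2228  0.072 ] [ 0.565  -0.2212  0.028 ]
[ 0.5737 -0.3646  0.072 ] [ 0.571  -0.3609  0.028 ]
[ 0.4666 -0.2527  0.072 ] [ 0.4641 -0.2487  0.028 ]
yaw 0.108 ee [0.5922 0.1966 0.318 ] shift [  2.42 -13.81   2.6 ] turn None
```

```bash
python3 -m pendant '[[[0,0,0],[0.16,-0.92,0],-1],[[0,0,0],[0.16,-0.92,0],-1],[[0,0,0],[0.16,-0.92,0],-1],[[0,0,0],[0.16,-0.92,0],-1],[[0,0,0],[0.16,-0.92,0],-1]]'
python3 -m pendant '[[[0,0,0],[0.16,-0.92,0],-1],[[0,0,0],[0.16,-0.92,0],-1],[[0,0,0],[0.16,-0.92,0],-1],[[0,0,0],[0.16,-0.92,0],-1],[[0,0,0],[0.16,-0.92,0],-1]]'
python3 -m pendant '[[[0,0,0],[0.16,-0.92,0.52],-1],[[0,0,0],[0.16,-0.92,0.52],-1],[[0,0,0],[0.16,-0.92,0.52],-1],[[0,0,0],[0.16,-0.92,0.52],-1],[[0,0,0],[0.16,-0.92,0.52],-1]]'
python3 -m pendant '[[[0,0,0],[0,0,0.9],-1],[[0,0,0],[0,0,0.9],-1],[[0,0,0],[0,0,0.9],-1],[[0,0,0],[0,0,0.9],-1],[[0,0,0],[0,0,0.9],-1]]'
python3 - <<'E'
from h import *
to((.5655,-.222,.042),.11)
E
```

```text
clock: 9.65
ee_pos: [0.5824, 0.0574, 0.3158]
tcp_rot: [0.174, -3.135, -0.001]
wrist_force: [-0.0, -0.5, -0.0]
finger_gap: 0.0853
grasp_force: 0.0
clock: 10.07
ee_pos: [0.5738, -0.0825, 0.3159]
tcp_rot: [0.173, -3.136, -0.001]
wrist_force: [0.5, 0.2, -0.2]
finger_gap: 0.0851
grasp_force: 0.0
clock: 10.48
ee_pos: [0.5652, -0.2222, 0.2371]
tcp_rot: [0.173, -3.136, -0.001]
wrist_force: [-0.1, -0.5, -0.3]
finger_gap: 0.0857
grasp_force: 0.0
clock: 10.9
ee_pos: [0.5651, -0.2209, 0.1016]
tcp_rot: [0.173, -3.136, -0.001]
wrist_force: [-0.3, 0.9, 1.0]
finger_gap: 0.0854
grasp_force: 0.0
yaw 0.11 ee [ 0.5651 -0.2209  0.1016] shift [-0.01 -0.04  1.99] turn -0.0
```

```bash
python3 -m pendant '[[[0,0,0],[0,-0.04,0.65],-1],[[0,0,0],[0,0,0.65],-1],[[0,0,0],[0,0,0.65],-1],[[0,0,0],[0,0,0],0.2],[[0,0,0],[0,0,0],1]]' 50
python3 -m pendant '[[[0,0,0],[0,0,0],1],[[0,0,0],[0,0,0],1],[[0,0,0],[0,0,0],1],[[0,0,0],[0,0,0],1],[[0,0,0],[0,0,0],1]]'
python3 -m pendant '[[[0,0,0],[0,0,-0.3],1],[[0,0,0],[0,0,-0.9],1],[[0,0,0],[0,0,-1],1],[[0,0,0],[0,0,-1],1],[[0,0,0],[0,0,-1],1]]'
python3 - <<'E'
from h import *
S=np.array([.645,.1335]);ya=.11;c,s=np.cos(ya),np.sin(ya)
for x,y in [(-10,-65),(22,-97),(22,-33),(-42,-97),(-42,-33)]: print((x,y),S+np.array([c*x-s*y,s*x+c*y])/1000)
snap("scene","s4.png")
to((.6415,.064,.24),.11)
E
```

```text
clock: 11.32
ee_pos: [0.5642, -0.2216, 0.0434]
tcp_rot: [0.173, -3.133, -0.004]
wrist_force: [0.1, 0.3, 0.3]
finger_gap: 0.0639
grasp_force: 0.0
clock: 11.73
ee_pos: [0.5668, -0.2232, 0.047]
tcp_rot: [-0.173, 3.134, -0.002]
wrist_force: [-0.2, 2.3, 6.0]
finger_gap: 0.0224
grasp_force: 49.2
clock: 12.15
ee_pos: [0.565, -0.2226, 0.1728]
tcp_rot: [0.173, -3.136, -0.001]
wrist_force: [1.1, -0.0, -1.3]
finger_gap: 0.0225
grasp_force: 49.2
(-10, -65) [0.64219603 0.06779507]
(22, -97) [0.67751553 0.03950138]
(22, -33) [0.67048972 0.10311457]
(-42, -97) [0.61390234 0.03247557]
(-42, -33) [0.60687653 0.09608876]
yaw 0.11 ee [ 0.5682 -0.2242  0.1808] shift [-3.5   9.27 -1.99] turn 0.0
```

View pics/s4.png

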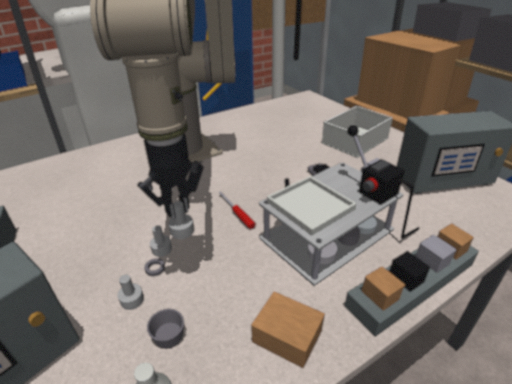

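Held, with the lever still up at (352,130). Carrying it to the tray's back-right spot.

```bash
python3 - <<'E'
from h import *
to((.6746,.0385,.24),.11)
E
python3 -m pendant '[[[0,0,0],[-0.2,0.5,-1],1],[[0,0,0],[-0.5,0.9,-1],1],[[0,0,0],[-0.5,0.9,0],1],[[0,0,0],[-0.5,0.9,0],1],[[0,0,0],[-0.5,0.9,0],1]]'
python3 -m pendant '[[[0,0,0],[-0.5,0.9,0],1],[[0,0,0],[-0.5,0.9,0],1],[[0,0,0],[-0.5,0.9,0],1],[[0,0,0],[-0.5,0.9,0],1],[[0,0,0],[0,0,0],1]]'
python3 - <<'E'
from h import *
to((.6746,.0385,.170),.11)
E
```

```text
yaw 0.11 ee [ 0.5682 -0.2242  0.1808] shift [-4.5   8.3  -1.98] turn 0.0
clock: 12.62
ee_pos: [0.6179, -0.0932, 0.2316]
tcp_rot: [-0.172, 3.135, -0.001]
wrist_force: [0.8, -0.9, -0.7]
finger_gap: 0.0225
grasp_force: 49.3
clock: 13.03
ee_pos: [0.6659, 0.0253, 0.2301]
tcp_rot: [-0.18, 3.136, 0.004]
wrist_force: [0.3, -1.5, -0.8]
finger_gap: 0.0226
grasp_force: 49.3
yaw 0.115 ee [0.6659 0.0253 0.2301] shift [-0.34  0.4   2.  ] turn 0.0015
```

```bash
python3 -m pendant '[[[0,0,0],[-0.3,0.3,0],1],[[0,0,0],[0,0,0.4],1],[[0,0,0],[0,0,0.4],1],[[0,0,0],[0,0,0.4],1],[[0,0,0],[0,0,0],1]]'
python3 - <<'E'
from h import *
to((.6746,.0385,.170),.11)
E
```

```text
clock: 13.45
ee_pos: [0.6703, 0.0287, 0.189]
tcp_rot: [0.171, -3.13, -0.001]
wrist_force: [-1.1, 0.3, -2.6]
finger_gap: 0.0227
grasp_force: 49.3
yaw 0.109 ee [0.6703 0.0287 0.189 ] shift [-0.18  0.31  0.63] turn -0.0003
```

```bash
python3 -m pendant '[[[0,0,0],[-0.15,0.28,0],1],[[0,0,0],[0,0,0.2],1],[[0,0,0],[0,0,0.2],1],[[0,0,0],[0,0,0.13],1],[[0,0,0],[0,0,0],1]]'
python3 - <<'E'
from h import *
to((.6746,.0385,.170),.11)
E
```

```text
clock: 13.87
ee_pos: [0.676, 0.0384, 0.1771]
tcp_rot: [0.173, -3.135, -0.0]
wrist_force: [-0.3, 0.0, -2.3]
finger_gap: 0.0223
grasp_force: 49.3
yaw 0.11 ee [0.676  0.0384 0.1771] shift [0.05 0.01 0.24] turn 0.0
```

```bash
python3 -m pendant '[[[0,0,0],[0,0,0.07],1],[[0,0,0],[0,0,0.07],1],[[0,0,0],[0,0,0.05],1],[[0,0,0],[0,0,0],1],[[0,0,0],[0,0,0],1]]'
python3 - <<'E'
from h import *
to((.6746,.0385,.170),.11)
E
```

```text
clock: 14.28
ee_pos: [0.6766, 0.0385, 0.1727]
tcp_rot: [0.173, -3.137, -0.0]
wrist_force: [-1.0, -0.4, -1.3]
finger_gap: 0.0227
grasp_force: 49.3
yaw 0.11 ee [0.6766 0.0385 0.1727] shift [0.07 0.01 0.09] turn 0.0
```

```bash
python3 -m pendant '[[[0,0,0],[0.05,0,0.05],1],[[0,0,0],[0,0,0.05],1],[[0,0,0],[0,0,0.03],1],[[0,0,0],[0,0,0],1],[[0,0,0],[0,0,0],1]]'
```

```text
clock: 14.7
ee_pos: [0.6762, 0.0386, 0.172]
tcp_rot: [-0.173, 3.133, -0.0]
wrist_force: [-2.8, 0.8, 10.9]
finger_gap: 0.0222
grasp_force: 50.7
```

```bash
python3 -m pendant '[[[0,0,0],[0,0,0],-0.2],[[0,0,0],[0,0,0],-0.2],[[0,0,0],[0,0,0],-0.2],[[0,0,0],[0,0,-0.5],-0.2],[[0,0,0],[0,0,-1],-0.2]]'
python3 -m pendant '[[[0,0,0],[0,0,-1],-1],[[0,0,0],[0,-0.5,-0.5],-1],[[0,0,0],[0.2,-1,0],-1],[[0,0,0],[0.2,-1,0],-1],[[0,0,0],[0.2,-1,0],-1]]'
python3 -m pendant '[[[0,0,0],[0.2,-1,0],-1],[[0,0,0],[0.2,-1,0],-1],[[0,0,0],[0.2,-1,0],-1],[[0,0,0],[0.2,-1,0],-1],[[0,0,0],[0,0,0],-1]]'
python3 - <<'E'
from h import *
a=read_camera("top"); b=read_camera("scene")
c=np.zeros((600,800,3),np.uint8)
c[:480,:520]=cv2.resize(a[150:270,290:420,::-1],None,fx=4,fy=4,interpolation=cv2.INTER_CUBIC)
c[:260,522:797]=cv2.resize(b[120:250,260:397,::-1],None,fx=2,fy=2)[:260,:275]
c[262:462,522:797]=cv2.resize(a[90:190,110:247,::-1],None,fx=2,fy=2)[:200,:275]
cv2.imwrite("pics/c5.png",c)
to((.572,-.363,.2),.11)
E
```

```text
clock: 15.12
ee_pos: [0.6722, 0.0383, 0.2083]
tcp_rot: [0.172, -3.127, -0.001]
wrist_force: [1.4, 0.4, -1.4]
finger_gap: 0.0513
grasp_force: 0.0
clock: 15.53
ee_pos: [0.6688, -0.0688, 0.2591]
tcp_rot: [-0.175, 3.136, -0.0]
wrist_force: [1.0, 0.6, -1.0]
finger_gap: 0.0852
grasp_force: 0.0
clock: 15.95
ee_pos: [0.6568, -0.1959, 0.2581]
tcp_rot: [0.165, -3.136, 0.003]
wrist_force: [1.4, 0.5, 1.0]
finger_gap: 0.0853
grasp_force: 0.0Traceback (most recent call last):
  File "<stdin>", line 5, in <module>
ValueError: could not broadcast input array from shape (260,274,3) into shape (260,275,3)
```

```bash
cat >> h.py <<'E'
def view(name):
    a=read_camera("top"); b=read_camera("scene"); c=np.zeros((600,800,3),np.uint8)
    c[:480,:520]=cv2.resize(a[150:270,290:420,::-1],(520,480),interpolation=cv2.INTER_CUBIC)
    c[:260,524:798]=cv2.resize(b[120:250,260:397,::-1],(274,260))
    c[264:464,524:798]=cv2.resize(a[90:190,110:247,::-1],(274,200))
    cv2.imwrite("pics/"+name,c)
E
python3 - <<'E'
from h import *
view("c5.png"); to((.572,-.363,.2),.11)
E
```

```text
yaw 0.11 ee [ 0.6581 -0.1892  0.2585] shift [ 3.49 -5.44  1.95] turn 0.0001
```

View pics/c5.png

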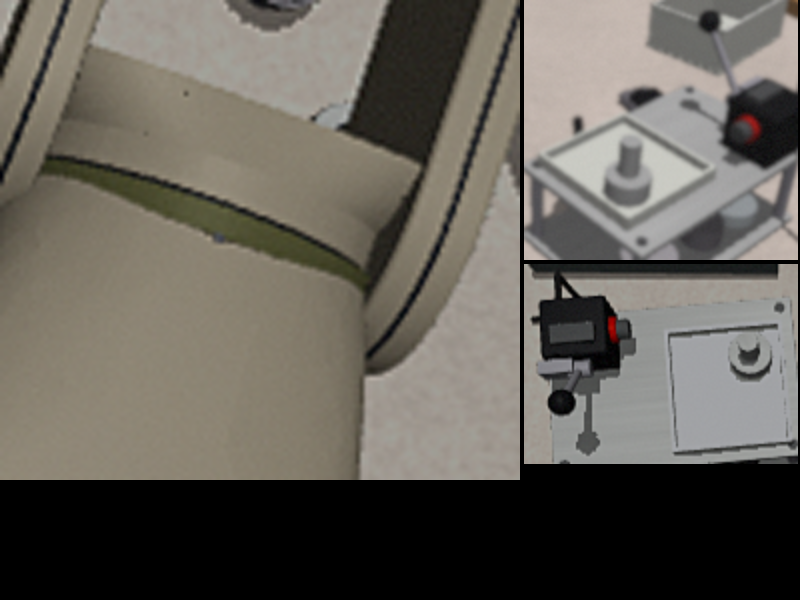

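Holder A stands inside the tray's back-right corner, with the lever up. The arm hides the other holders in the top view, so I check B and C by image difference in the scene view.

```bash
cat >> h.py <<'E'
def moved():
    a=cv2.cvtColor(read_camera("scene"),cv2.COLOR_RGB2GRAY).astype(int); b=cv2.imread("pics/s0.png",0).astype(int)
    d=abs(a-b)
    for n,(u0,u1,v0,v1) in dict(B=(112,146,270,312),C=(148,177,223,260)).items(): print(n,d[v0:v1,u0:u1].mean().round(1),(d[v0:v1,u0:u1]>30).mean().round(2))
E
python3 - <<'E'
from h import *
moved()
E
```

```text
B 11.6 0.0
C 43.6 0.54
```

```bash
python3 -m pendant '[[[0,0,0],[0.7,-0.9,0],-1],[[0,0,0],[0.7,-0.9,0],-1],[[0,0,0],[0.7,-0.9,0],-1],[[0,0,0],[0.7,-0.9,0],-1],[[0,0,0],[0.7,-0.9,0],-1]]'
python3 -m pendant '[[[0,0,0],[0,-0.9,0.5],-1],[[0,0,0],[0,0,0.8],-1],[[0,0,0],[0,0,0.8],-1],[[0,0,0],[0,0,0.8],-1],[[0,0,0],[0,0,0],-1]]'
python3 - <<'E'
from h import *
to((.5725,-.3625,.044),.11); moved(); read_camera("scene"); print(lm("scene","holder2_mid"),[ (d["conf"],w("scene",d["at"])) for d in recognise("scene","holder2_mid")])
E
```

```text
clock: 16.62
ee_pos: [0.5685, -0.3351, 0.259]
tcp_rot: [-0.177, 3.136, -0.0]
wrist_force: [0.1, -0.0, 0.8]
finger_gap: 0.0852
grasp_force: 0.0
clock: 17.03
ee_pos: [0.5694, -0.3593, 0.1652]
tcp_rot: [0.175, -3.13, -0.01]
wrist_force: [-1.2, 1.0, -1.8]
finger_gap: 0.0857
grasp_force: 0.0
yaw 0.112 ee [ 0.5694 -0.3593  0.1652] shift [-0.12 -0.14  4.04] turn 0.0005
B 35.4 0.38
C 43.0 0.56
[(0.89, [0.5748, -0.3653, 0.0369]), (0.46, [0.5129, -0.2895, -0.0003]), (0.37, [0.6979, -0.3263, 0.0049])] [(0.96, array([ 0.58656925, -0.36302702,  0.02888872]))]
```

```bash
python3 -m pendant '[[[0,0,0],[-0.14,-0.14,0.8],-1],[[0,0,0],[0,0,0.8],-1],[[0,0,0],[0,0,0.8],-1],[[0,0,0],[0,0,0.7],-1],[[0,0,0],[0,0,0],-1]]'
python3 - <<'E'
from h import *
to((.5735,-.3635,.044),.11)
E
```

```text
clock: 17.65
ee_pos: [0.5748, -0.3647, 0.0756]
tcp_rot: [0.174, -3.133, -0.005]
wrist_force: [-0.6, 1.0, -1.1]
finger_gap: 0.0859
grasp_force: 0.0
yaw 0.111 ee [ 0.5748 -0.3647  0.0756] shift [0.04 0.04 1.05] turn 0.0002
```

```bash
python3 -m pendant '[[[0,0,0],[0.04,0.04,0.5],-1],[[0,0,0],[0,0,0.45],-1],[[0,0,0],[0,0,0],-1],[[0,0,0],[0,0,0],0.2],[[0,0,0],[0,0,0],1]]'
python3 -m pendant '[[[0,0,0],[0,0,0],1],[[0,0,0],[0,0,0],1],[[0,0,0],[0,0,0],1],[[0,0,0],[0,0,0],1],[[0,0,0],[0,0,0],1]]'
python3 -m pendant '[[[0,0,0],[0,0,-0.3],1],[[0,0,0],[0,0,-0.9],1],[[0,0,0],[0,0,-1],1],[[0,0,0],[0,0,-1],1],[[0,0,0],[0,0,-1],1]]'
python3 -m pendant '[[[0,0,0],[0,0.3,-1],1],[[0,0,0],[0,0.6,-1],1],[[0,0,0],[0,1,-0.5],1],[[0,0,0],[0,1,0],1],[[0,0,0],[0,1,0],1]]'
python3 - <<'E'
from h import *
to((.615,.0325,.25),.11)
E
```

```text
clock: 18.07
ee_pos: [0.5757, -0.3656, 0.0519]
tcp_rot: [-0.173, 3.135, -0.002]
wrist_force: [-0.2, -0.6, 0.4]
finger_gap: 0.0637
grasp_force: 0.0
clock: 18.48
ee_pos: [0.5753, -0.3654, 0.0512]
tcp_rot: [-0.173, 3.136, -0.001]
wrist_force: [0.9, 0.9, 3.7]
finger_gap: 0.0226
grasp_force: 48.7
clock: 18.9
ee_pos: [0.5743, -0.3648, 0.1775]
tcp_rot: [0.173, -3.136, -0.001]
wrist_force: [0.5, 0.0, -2.3]
finger_gap: 0.0222
grasp_force: 49.2
clock: 19.32
ee_pos: [0.5622, -0.2483, 0.2537]
tcp_rot: [-0.171, 3.134, -0.003]
wrist_force: [-0.3, 0.3, -1.6]
finger_gap: 0.0223
grasp_force: 49.3
yaw 0.109 ee [ 0.5622 -0.2483  0.2537] shift [-2.77  9.11  0.11] turn -0.0002
```

```bash
python3 -m pendant '[[[0,0,0],[-0.3,0.95,0],1],[[0,0,0],[-0.3,0.95,0],1],[[0,0,0],[-0.3,0.95,0],1],[[0,0,0],[-0.3,0.95,0],1],[[0,0,0],[-0.3,0.95,0],1]]'
python3 -m pendant '[[[0,0,0],[-0.3,0.95,0],1],[[0,0,0],[-0.3,0.95,0],1],[[0,0,0],[-0.3,0.95,0],1],[[0,0,0],[-0.3,0.95,0],1],[[0,0,0],[0,0,0],1]]'
python3 -m pendant '[[[0,0,0],[0,0,0],1],[[0,0,0],[0,0,0.2],1],[[0,0,0],[0,0,0.4],1],[[0,0,0],[0,0,0.4],1],[[0,0,0],[0,0,0],1]]'
python3 - <<'E'
from h import *
to((.615,.0325,.177),.11)
E
```

```text
clock: 19.73
ee_pos: [0.5907, -0.1008, 0.2515]
tcp_rot: [0.172, -3.136, -0.0]
wrist_force: [0.6, 0.4, -2.3]
finger_gap: 0.0222
grasp_force: 49.3
clock: 20.15
ee_pos: [0.6144, 0.0204, 0.2513]
tcp_rot: [0.18, -3.136, -0.004]
wrist_force: [0.1, 0.0, -0.7]
finger_gap: 0.0223
grasp_force: 49.3
clock: 20.57
ee_pos: [0.6122, 0.014, 0.2167]
tcp_rot: [0.17, -3.131, -0.001]
wrist_force: [-0.6, 0.7, -3.1]
finger_gap: 0.0223
grasp_force: 49.4
yaw 0.109 ee [0.6122 0.014  0.2167] shift [-0.17  0.6   1.32] turn -0.0004
```

```bash
python3 -m pendant '[[[0,0,0],[-0.1,0.3,0],1],[[0,0,0],[-0.07,0.3,0.3],1],[[0,0,0],[0,0,0.3],1],[[0,0,0],[0,0,0.3],1],[[0,0,0],[0,0,0],1]]'
python3 - <<'E'
from h import *
to((.615,.0325,.177),.11)
E
```

```text
clock: 20.98
ee_pos: [0.616, 0.0338, 0.1912]
tcp_rot: [0.174, -3.133, -0.0]
wrist_force: [0.1, -0.4, -2.2]
finger_gap: 0.0223
grasp_force: 49.5
yaw 0.111 ee [0.616  0.0338 0.1912] shift [ 0.04 -0.04  0.47] turn 0.0003
```

```bash
python3 -m pendant '[[[0,0,0],[0,0,0.15],1],[[0,0,0],[0,0,0.13],1],[[0,0,0],[0,0,0.1],1],[[0,0,0],[0,0,0],1],[[0,0,0],[0,0,0],1]]'
python3 -m pendant '[[[0,0,0],[0,0,0.05],1],[[0,0,0],[0,0,0.04],1],[[0,0,0],[0,0,0],1],[[0,0,0],[0,0,0],1],[[0,0,0],[0,0,0],1]]'
```

```text
clock: 21.4
ee_pos: [0.6174, 0.0333, 0.1829]
tcp_rot: [0.173, -3.137, 0.0]
wrist_force: [0.1, -0.5, -1.5]
finger_gap: 0.0223
grasp_force: 49.5
clock: 21.82
ee_pos: [0.6174, 0.0335, 0.1803]
tcp_rot: [-0.173, 3.137, -0.0]
wrist_force: [-0.3, 0.1, -1.6]
finger_gap: 0.0223
grasp_force: 49.5
```

```bash
python3 -m pendant '[[[0,0,0],[0.05,0,0.06],1],[[0,0,0],[0,0,0.06],1],[[0,0,0],[0,0,0.03],1],[[0,0,0],[0,0,0],1],[[0,0,0],[0,0,0],1]]'
```

```text
clock: 22.23
ee_pos: [0.6161, 0.0334, 0.1762]
tcp_rot: [-0.173, 3.136, 0.0]
wrist_force: [-1.5, 0.8, 3.0]
finger_gap: 0.0224
grasp_force: 49.8
```

```bash
python3 -m pendant '[[[0,0,0],[0,0,0],-0.2],[[0,0,0],[0,0,0],-0.2],[[0,0,0],[0,0,0],-0.2],[[0,0,0],[0,0,-0.5],-0.2],[[0,0,0],[0,0,-1],-0.2]]'
python3 -m pendant '[[[0,0,0],[0,0,-1],-1],[[0,0,0],[0,0,-0.5],-1],[[0,0,0],[0,0,0],-1],[[0,0,0],[0,0,0],-1],[[0,0,0],[0,0,0],-1]]'
python3 - <<'E'
from h import *
view("c6.png"); moved(); to((.465,-.251,.2),.11); print(lm("scene","holder3_mid")); print(lm("top","holder3_mid"))
E
```

```text
clock: 22.65
ee_pos: [0.6131, 0.0333, 0.2159]
tcp_rot: [0.172, -3.128, -0.001]
wrist_force: [-0.0, -1.1, -0.7]
finger_gap: 0.051
grasp_force: 0.0
clock: 23.07
ee_pos: [0.6155, 0.0333, 0.2644]
tcp_rot: [0.173, -3.135, -0.0]
wrist_force: [0.3, -0.2, -0.5]
finger_gap: 0.0851
grasp_force: 0.0
B 36.3 0.4
C 41.2 0.51
yaw 0.11 ee [0.6151 0.0333 0.2637] shift [ 6.01 -8.87  2.14] turn 0.0
[(0.55, [0.4239, -0.2701, 0.0371]), (0.44, [0.6433, 0.0673, 0.122])]
[(0.59, [0.4228, -0.2703, 0.037])]
```

View pics/c6.png

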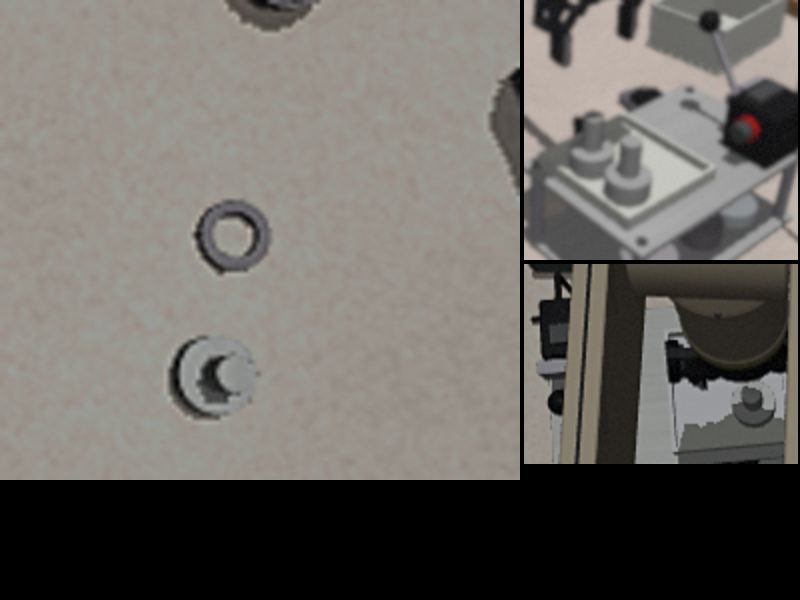

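Two holders stand in the tray. Holder C was knocked to crop (237,373), which both networks put at about (0.423,-0.270).

```bash
python3 -m pendant '[[[0,0,0],[0.75,-0.93,0],-1],[[0,0,0],[0.75,-0.93,0],-1],[[0,0,0],[0.75,-0.93,0],-1],[[0,0,0],[0.75,-0.93,0],-1],[[0,0,0],[0.75,-0.93,0],-1]]'
python3 -m pendant '[[[0,0,0],[0.75,-0.93,0],-1],[[0,0,0],[0.75,-0.93,0],-1],[[0,0,0],[0.75,-0.93,0],-1],[[0,0,0],[0.75,-0.93,0],-1],[[0,0,0],[0.7,-0.93,0],-1]]'
python3 -m pendant '[[[0,0,0],[0,0,0],-1],[[0,0,0],[0,0,0.9],-1],[[0,0,0],[0,0,0.9],-1],[[0,0,0],[0,0,0.9],-1],[[0,0,0],[0,0,0.9],-1]]'
python3 - <<'E'
from h import *
print(ray("top",349.25,243.25,.072)); read_camera("scene"); print(lm("scene","holder3_mid"))
to((.4235,-.270,.044),.11)
E
```

```text
clock: 23.73
ee_pos: [0.5182, -0.1187, 0.2652]
tcp_rot: [0.174, -3.136, -0.0]
wrist_force: [0.7, -0.9, 0.7]
finger_gap: 0.0854
grasp_force: 0.0
clock: 24.15
ee_pos: [0.423, -0.2697, 0.2654]
tcp_rot: [0.173, -3.137, -0.0]
wrist_force: [0.6, 0.7, -0.5]
finger_gap: 0.0856
grasp_force: 0.0
clock: 24.57
ee_pos: [0.4244, -0.2683, 0.1564]
tcp_rot: [-0.172, 3.137, 0.0]
wrist_force: [0.1, -0.4, -0.5]
finger_gap: 0.0854
grasp_force: 0.0
[ 0.4202431  -0.27263288  0.072     ]
[(0.71, [0.4246, -0.2728, 0.0382])]
yaw 0.11 ee [ 0.4216 -0.266   0.1522] shift [-0.07 -0.16  3.61] turn 0.0
```

```bash
python3 -m pendant '[[[0,0,0],[-0.05,-0.17,0.7],-1],[[0,0,0],[0,0,0.9],-1],[[0,0,0],[0,0,0.9],-1],[[0,0,0],[0,0,0.6],-1],[[0,0,0],[0,0,0],-1]]'
python3 - <<'E'
from h import *
to((.423,-.271,.046),.11)
E
```

```text
clock: 25.08
ee_pos: [0.4248, -0.2718, 0.0619]
tcp_rot: [0.173, -3.133, -0.006]
wrist_force: [0.2, -0.2, -0.3]
finger_gap: 0.0853
grasp_force: 0.0
yaw 0.11 ee [ 0.4248 -0.2718  0.0619] shift [0.05 0.03 0.53] turn 0.0001
```

```bash
python3 -m pendant '[[[0,0,0],[0.05,0.03,0.25],-1],[[0,0,0],[0,0,0.25],-1],[[0,0,0],[0,0,0],-1],[[0,0,0],[0,0,0],0.2],[[0,0,0],[0,0,0],1]]'
python3 -m pendant '[[[0,0,0],[0,0,0],1],[[0,0,0],[0,0,0],1],[[0,0,0],[0,0,0],1],[[0,0,0],[0,0,0],1],[[0,0,0],[0,0,0],1]]'
python3 -m pendant '[[[0,0,0],[0,0,-0.3],1],[[0,0,0],[0,0,-0.9],1],[[0,0,0],[0,0,-1],1],[[0,0,0],[0,0,-1],1],[[0,0,0],[0,0,-1],1]]'
python3 -m pendant '[[[0,0,0],[0,0.3,-1],1],[[0,0,0],[0,0.6,-1],1],[[0,0,0],[0,1,-0.8],1],[[0,0,0],[-0.5,1,0],1],[[0,0,0],[0,0,0],1]]'
python3 - <<'E'
from h import *
to((.638,.097,.26),.11)
E
```

```text
clock: 25.5
ee_pos: [0.4256, -0.2733, 0.0509]
tcp_rot: [-0.173, 3.136, -0.002]
wrist_force: [0.1, -0.7, -0.0]
finger_gap: 0.0639
grasp_force: 0.0
clock: 25.92
ee_pos: [0.4251, -0.2729, 0.05]
tcp_rot: [-0.173, 3.136, -0.001]
wrist_force: [0.2, 0.5, 1.8]
finger_gap: 0.0223
grasp_force: 48.7
clock: 26.33
ee_pos: [0.4244, -0.2724, 0.1773]
tcp_rot: [0.173, -3.136, -0.001]
wrist_force: [1.1, -0.0, -1.2]
finger_gap: 0.0225
grasp_force: 49.1
clock: 26.75
ee_pos: [0.4321, -0.1809, 0.2628]
tcp_rot: [-0.177, 3.132, -0.0]
wrist_force: [-0.2, 0.7, -1.8]
finger_gap: 0.0222
grasp_force: 49.3
yaw 0.113 ee [ 0.4321 -0.1809  0.2628] shift [-7.86  8.43  0.13] turn 0.0009
```

```bash
python3 -m pendant '[[[0,0,0],[-0.5,0.5,-0.7],1],[[0,0,0],[-0.8,0.85,-0.4],1],[[0,0,0],[-0.8,0.85,0],1],[[0,0,0],[-0.8,0.85,0],1],[[0,0,0],[-0.8,0.85,0],1]]'
python3 -m pendant '[[[0,0,0],[-0.8,0.85,0],1],[[0,0,0],[-0.8,0.85,0],1],[[0,0,0],[-0.8,0.85,0],1],[[0,0,0],[-0.8,0.85,0],1],[[0,0,0],[-0.8,0.85,0],1]]'
python3 -m pendant '[[[0,0,0],[0,0.3,0],1],[[0,0,0],[0,0,0.4],1],[[0,0,0],[0,0,0.4],1],[[0,0,0],[0,0,0.4],1],[[0,0,0],[0,0,0],1]]'
python3 - <<'E'
from h import *
to((.638,.097,.178),.11)
E
```

```text
clock: 27.17
ee_pos: [0.5283, -0.0549, 0.293]
tcp_rot: [-0.172, 3.137, -0.0]
wrist_force: [-0.1, -1.2, -1.1]
finger_gap: 0.0227
grasp_force: 49.4
clock: 27.58
ee_pos: [0.6334, 0.0851, 0.2922]
tcp_rot: [0.173, -3.136, 0.0]
wrist_force: [0.6, 0.0, -1.0]
finger_gap: 0.0227
grasp_force: 49.4
clock: 28.0
ee_pos: [0.6297, 0.0912, 0.2521]
tcp_rot: [0.17, -3.131, 0.001]
wrist_force: [-0.9, -0.7, -1.4]
finger_gap: 0.0222
grasp_force: 49.4
yaw 0.109 ee [0.6297 0.0912 0.2521] shift [-0.31  0.16  2.47] turn -0.0004
```

```bash
python3 -m pendant '[[[0,0,0],[-0.25,0.15,0],1],[[0,0,0],[0,0,0.6],1],[[0,0,0],[0,0,0.6],1],[[0,0,0],[0,0,0.6],1],[[0,0,0],[0,0,0],1]]'
python3 - <<'E'
from h import *
to((.638,.097,.178),.11)
E
```

```text
clock: 28.42
ee_pos: [0.6373, 0.0973, 0.1989]
tcp_rot: [0.171, -3.132, 0.0]
wrist_force: [-0.8, -0.7, -2.5]
finger_gap: 0.0225
grasp_force: 49.4
yaw 0.109 ee [0.6373 0.0973 0.1989] shift [-0.03 -0.01  0.7 ] turn -0.0003
```

```bash
python3 -m pendant '[[[0,0,0],[0,0,0.2],1],[[0,0,0],[0,0,0.15],1],[[0,0,0],[0,0,0.1],1],[[0,0,0],[0,0,0],1],[[0,0,0],[0,0,0],1]]'
python3 -m pendant '[[[0,0,0],[0,0,0.07],1],[[0,0,0],[0,0,0.05],1],[[0,0,0],[0,0,0],1],[[0,0,0],[0,0,0],1],[[0,0,0],[0,0,0],1]]'
```

```text
clock: 28.83
ee_pos: [0.6393, 0.098, 0.19]
tcp_rot: [-0.173, 3.136, 0.0]
wrist_force: [0.5, -0.5, -1.9]
finger_gap: 0.0225
grasp_force: 49.4
clock: 29.25
ee_pos: [0.6389, 0.0981, 0.1857]
tcp_rot: [0.173, -3.137, 0.0]
wrist_force: [0.1, 0.0, -1.8]
finger_gap: 0.0222
grasp_force: 49.4
```

```bash
python3 -m pendant '[[[0,0,0],[0.03,0,0.1],1],[[0,0,0],[0,0,0.1],1],[[0,0,0],[0,0,0.05],1],[[0,0,0],[0,0,0],1],[[0,0,0],[0,0,0],1]]'
python3 -m pendant '[[[0,0,0],[0,0,0.05],1],[[0,0,0],[0,0,0.04],1],[[0,0,0],[0,0,0],1],[[0,0,0],[0,0,0],1],[[0,0,0],[0,0,0],1]]'
```

```text
clock: 29.67
ee_pos: [0.6378, 0.0979, 0.1778]
tcp_rot: [0.173, -3.136, -0.0]
wrist_force: [-0.1, -0.8, -0.5]
finger_gap: 0.0223
grasp_force: 49.4
clock: 30.08
ee_pos: [0.6381, 0.0979, 0.1755]
tcp_rot: [-0.173, 3.137, -0.0]
wrist_force: [0.1, 0.7, -1.2]
finger_gap: 0.0219
grasp_force: 49.6
```

```bash
python3 -m pendant '[[[0,0,0],[0,0,0.05],1],[[0,0,0],[0,0,0.03],1],[[0,0,0],[0,0,0],1],[[0,0,0],[0,0,0],1],[[0,0,0],[0,0,0],1]]'
```

```text
clock: 30.5
ee_pos: [0.6388, 0.0982, 0.175]
tcp_rot: [-0.173, 3.134, 0.0]
wrist_force: [-2.7, 0.5, 7.5]
finger_gap: 0.0225
grasp_force: 50.2
```

```bash
python3 -m pendant '[[[0,0,0],[0,0,0],-0.2],[[0,0,0],[0,0,0],-0.2],[[0,0,0],[0,0,0],-0.2],[[0,0,0],[0,0,-0.5],-0.2],[[0,0,0],[0,0,-1],-0.2]]'
python3 -m pendant '[[[0,0,0],[0,0,-1],-1],[[0,0,0],[0,0,-1],-1],[[0,0,0],[0,0,-1],-1],[[0,0,0],[0,0,-1],-1],[[0,0,0],[0,0,0],-1]]'
python3 - <<'E'
from h import *
view("c7.png"); print(lm("scene","holder3_mid"),lm("scene","lever_ball"),lm("scene","knob_grip"),lm("scene","tray_in")); to((.592,.228,.32),.11)
E
```

```text
clock: 30.92
ee_pos: [0.6352, 0.0977, 0.2129]
tcp_rot: [0.172, -3.128, 0.0]
wrist_force: [0.7, -0.1, -1.2]
finger_gap: 0.051
grasp_force: 0.0
clock: 31.33
ee_pos: [0.6401, 0.098, 0.3463]
tcp_rot: [-0.172, 3.126, 0.0]
wrist_force: [0.6, 0.6, 1.6]
finger_gap: 0.0852
grasp_force: 0.0
[(0.92, [0.6365, 0.0977, 0.165])] [(0.49, [0.592, 0.2296, 0.2517])] [(0.57, [0.5036, 0.103, 0.0823])] [(0.63, [0.6425, 0.0674, 0.1183])]
yaw 0.11 ee [0.6373 0.0979 0.3357] shift [1.02 4.48 0.53] turn 0.0
```

View pics/c7.png

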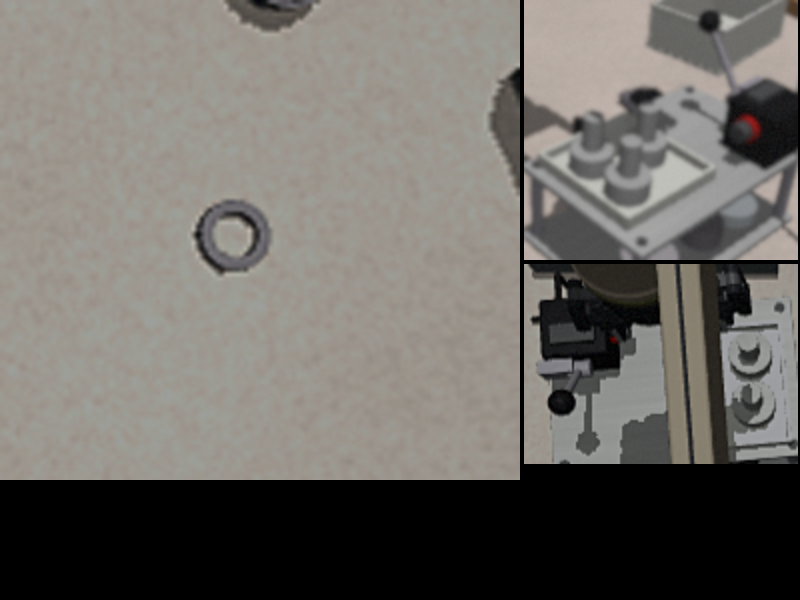

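All three holders stand upright in the tray, with the lever up and the knob down. Now to the lever ball.

```bash
python3 -m pendant '[[[0,0,0],[0.2,0.9,0],-1],[[0,0,0],[0.2,0.9,0],-1],[[0,0,0],[0.2,0.9,0],-1],[[0,0,0],[0.2,0.9,0],-1],[[0,0,0],[0.2,0.9,0],-1]]'
python3 -m pendant '[[[0,0,0],[0,0,0],-1],[[0,0,0],[0,0,0.8],-1],[[0,0,0],[0,0,0.8],-1],[[0,0,0],[0,0,0.8],-1],[[0,0,0],[0,0,0],-1]]'
python3 - <<'E'
from h import *
to((.592,.229,.235),.11)
E
```

```text
clock: 32.05
ee_pos: [0.5924, 0.2297, 0.3362]
tcp_rot: [0.172, -3.134, 0.001]
wrist_force: [-0.4, 0.3, -0.4]
finger_gap: 0.0855
grasp_force: 0.0
clock: 32.47
ee_pos: [0.5903, 0.2277, 0.2582]
tcp_rot: [0.173, -3.126, 0.004]
wrist_force: [-1.6, -0.4, -2.2]
finger_gap: 0.0858
grasp_force: 0.0
yaw 0.11 ee [0.5903 0.2277 0.2582] shift [-0.07  0.04  0.77] turn 0.0001
```

```bash
python3 -m pendant '[[[0,0,0],[-0.05,0.03,0.35],-1],[[0,0,0],[0,0,0.25],-1],[[0,0,0],[0,0,0],-1],[[0,0,0],[0,0,0],1],[[0,0,0],[0,0,0],1]]' 30
python3 -m pendant '[[[0,0,0],[0,0,0],1],[[0,0,0],[0,0,0],1],[[0,0,0],[0,0,0],1],[[0,0,0],[0,0,0],1],[[0,0,0],[0,0,0],1]]'
python3 -m pendant '[[[0,0,0],[0.48,0,0.41],1],[[0,0,0],[0.39,0,0.5],1],[[0,0,0],[0.29,0,0.56],1],[[0,0,0],[0.18,0,0.61],1],[[0,0,0],[0.06,0,0.63],1]]'
python3 -m pendant '[[[0,0,0],[0,0,0.1],1],[[0,0,0],[0,0,0],1],[[0,0,0],[0,0,0],1],[[0,0,0],[0,0,0],1],[[0,0,0],[0,0,0],1]]'
python3 - <<'E'
from h import *
read_camera("scene"); print(lm("scene","lever_ball"))
E
```

```text
clock: 32.88
ee_pos: [0.5954, 0.23, 0.2493]
tcp_rot: [-0.173, 3.135, 0.001]
wrist_force: [-0.9, 0.1, -0.1]
finger_gap: 0.0638
grasp_force: 0.0
clock: 33.3
ee_pos: [0.595, 0.2283, 0.2491]
tcp_rot: [-0.171, 3.137, -0.004]
wrist_force: [-3.2, -6.3, 3.8]
finger_gap: 0.0259
grasp_force: 29.3
clock: 33.72
ee_pos: [0.5528, 0.2242, 0.1672]
tcp_rot: [-0.172, 3.136, -0.002]
wrist_force: [-0.3, -4.5, 1.9]
finger_gap: 0.025
grasp_force: 34.6
clock: 34.13
ee_pos: [0.5518, 0.224, 0.1631]
tcp_rot: [0.172, -3.133, 0.003]
wrist_force: [-5.4, -5.5, -2.1]
finger_gap: 0.0254
grasp_force: 37.6
[(0.55, [0.5464, 0.2272, 0.1723])]
```

```bash
python3 -m pendant '[[[0,0,0],[0,0,0.12],1],[[0,0,0],[0,0,0.1],1],[[0,0,0],[0,0,0],1],[[0,0,0],[0,0,0],1],[[0,0,0],[0,0,0],1]]'
python3 - <<'E'
from h import *
for c in ("scene","top"): read_camera(c); print(lm(c,"lever_ball"))
E
```

```text
clock: 34.65
ee_pos: [0.5533, 0.2242, 0.1599]
tcp_rot: [-0.172, 3.136, -0.003]
wrist_force: [-10.1, -8.4, 15.4]
finger_gap: 0.0256
grasp_force: 39.9
[(0.5, [0.5499, 0.2253, 0.1684])]
[(0.59, [0.5514, 0.2234, 0.1703])]
```

Lever at its lower stop. Release, rise, and go left of the knob bar.

```bash
python3 -m pendant '[[[0,0,0],[0,0,-0.2],-1],[[0,0,0],[0,0,0],-1],[[0,0,0],[0,0,0],-1],[[0,0,0],[0,0,0],-1],[[0,0,0],[0,0,0],-1]]'
python3 -m pendant '[[[0,0,0],[0,0,-0.8],-1],[[0,0,0],[0,0,-1],-1],[[0,0,0],[0,0,-1],-1],[[0,0,0],[0,0,-0.3],-1],[[0,0,0],[0,0,0],0]]'
python3 - <<'E'
from h import *
for c in ("scene","top"): read_camera(c); print(lm(c,"lever_ball"),lm(c,"knob_grip"))
to((.511,.141,.25),.11)
E
```

```text
clock: 35.27
ee_pos: [0.5529, 0.2254, 0.1628]
tcp_rot: [0.173, -3.136, -0.0]
wrist_force: [-0.0, 0.1, 0.1]
finger_gap: 0.0837
grasp_force: 0.0
clock: 35.68
ee_pos: [0.5548, 0.2259, 0.26]
tcp_rot: [-0.173, 3.131, 0.003]
wrist_force: [-0.2, -0.3, -0.5]
finger_gap: 0.0755
grasp_force: 0.0
[(0.78, [0.5477, 0.2246, 0.1718])] [(0.69, [0.6372, 0.1001, 0.1647]), (0.49, [0.5022, 0.1022, 0.084])]
[(0.54, [0.5514, 0.224, 0.168])] [(0.67, [0.5052, 0.0977, 0.0899]), (0.19, [0.6506, 0.2341, 0.1744])]
yaw 0.11 ee [0.5521 0.225  0.2538] shift [ 1.67 -2.63  0.13] turn 0.0001
```

```bash
python3 -m pendant '[[[0,0,0],[0.4,-0.6,0],1],[[0,0,0],[0.4,-0.7,0],1],[[0,0,0],[0.4,-0.7,0],1],[[0,0,0],[0.47,-0.63,0],1],[[0,0,0],[0,0,0],1]]' 40
python3 -m pendant '[[[0,0,0],[0,0,0],1],[[0,0,0],[0,0,0],1],[[0,0,0],[0,0,0.7],1],[[0,0,0],[0,0,0.9],1],[[0,0,0],[0,0,0.9],1]]'
python3 - <<'E'
from h import *
to((.511,.141,.08),.11)
E
```

```text
clock: 36.4
ee_pos: [0.5101, 0.1384, 0.2548]
tcp_rot: [0.17, -3.134, 0.003]
wrist_force: [-0.2, 0.2, 0.5]
finger_gap: 0.0002
grasp_force: 0.0
clock: 36.82
ee_pos: [0.5128, 0.1424, 0.1807]
tcp_rot: [-0.174, 3.135, 0.001]
wrist_force: [0.3, -0.5, -0.9]
finger_gap: 0.0
grasp_force: 0.0
yaw 0.111 ee [0.5128 0.1424 0.1807] shift [ 0.07 -0.04  3.36] turn 0.0003
```

```bash
python3 -m pendant '[[[0,0,0],[0.05,0,0.8],1],[[0,0,0],[0,0,0.8],1],[[0,0,0],[0,0,0.8],1],[[0,0,0],[0,0,0.8],1],[[0,0,0],[0,0,0.1],1]]'
python3 -m pendant '[[[0,0,0],[0.24,-0.46,0],1],[[0,0,0],[0.24,-0.46,0],1],[[0,0,0],[0.24,-0.46,0],1],[[0,0,0],[0.24,-0.46,0],1],[[0,0,0],[0.24,-0.46,0],1]]'
python3 -m pendant '[[[0,0,0],[-0.04,-0.38,0],1],[[0,0,0],[-0.05,-0.38,0],1],[[0,0,0],[-0.05,-0.38,0],1],[[0,0,0],[-0.05,-0.38,0],1],[[0,0,0],[-0.05,-0.38,0],1]]'
python3 - <<'E'
from h import *
for c in ("scene","top"): read_camera(c); print(lm(c,"knob_grip"))
to((.4964,.012,.08))
E
```

```text
clock: 37.23
ee_pos: [0.507, 0.1414, 0.0767]
tcp_rot: [0.174, -3.129, 0.001]
wrist_force: [-1.6, -0.6, -1.5]
finger_gap: -0.0001
grasp_force: 0.0
clock: 37.65
ee_pos: [0.4831, 0.0691, 0.0833]
tcp_rot: [-0.174, 3.135, 0.001]
wrist_force: [1.0, 1.5, 0.7]
finger_gap: -0.0002
grasp_force: 1.1
clock: 38.07
ee_pos: [0.4957, 0.0135, 0.082]
tcp_rot: [0.173, -3.136, -0.005]
wrist_force: [-12.5, 35.5, 3.1]
finger_gap: -0.0001
grasp_force: 17.5
[(0.62, [0.5163, 0.0044, 0.0838])]
[]
yaw 0.11 ee [0.4936 0.0141 0.0812] shift [-0.08 -0.08  0.04] turn None
```

At the upper stop (37 N, grip point as expected). Back off, retreat and take a final look.

```bash
python3 -m pendant '[[[0,0,0],[0.2,0.5,0],1],[[0,0,0],[0.3,0.4,0],1],[[0,0,0],[0,0,-0.8],1],[[0,0,0],[0,0,-1],1],[[0,0,0],[0,0,-1],1]]'
python3 -m pendant '[[[0,0,0],[0,0,-1],1],[[0,0,0],[0.8,0,-1],1],[[0,0,0],[0.8,0.3,-0.5],1],[[0,0,0],[0.5,0.3,0],1],[[0,0,0],[0,0,0],1]]'
python3 - <<'E'
from h import *
snap("scene","s9.png")
for l in ("knob_grip","lever_ball","holder1_mid","mouse","tape","dish","driver"): print(l,lm("scene",l))
print(read_state()["wrist_force"])
E
```

```text
clock: 38.68
ee_pos: [0.4772, 0.0374, 0.1663]
tcp_rot: [0.173, -3.135, 0.001]
wrist_force: [0.8, 0.0, -0.2]
finger_gap: 0.0005
grasp_force: 0.0
clock: 39.1
ee_pos: [0.4128, 0.049, 0.2431]
tcp_rot: [-0.173, 3.134, -0.0]
wrist_force: [-0.1, -0.5, -0.7]
finger_gap: 0.0001
grasp_force: 0.0
knob_grip [(0.5, [0.512, 0.0063, 0.0845])]
lever_ball [(0.46, [0.5487, 0.2254, 0.173])]
holder1_mid [(0.28, [0.5664, 0.0579, 0.0901])]
mouse [(0.55, [0.4257, 0.3094, -0.002])]
tape [(0.79, [0.5132, -0.2849, 0.0003])]
dish [(0.94, [0.6969, -0.3263, 0.0031])]
driver [(0.68, [0.4246, -0.02, 0.0012])]
[-0.18836154 -1.17633574  0.38074368]
```

View pics/s9.png

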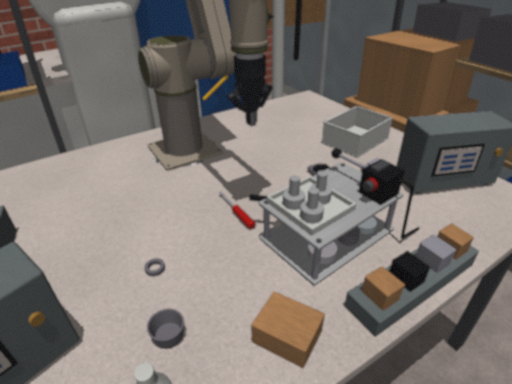

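All three holders are upright in the tray at about (305,195), the lever is level at (337,153), and the knob bar is swung right at (258,197). The bystanders haven't moved.

```bash
python3 -c "
from plant import *
print(hand_in())"
```

```text
the job is handed in; nothing more can be done
None
```

The job is handed in, but `hand_in()` returned no verdict: before it, all three holders present (one was knocked aside mid-run and found again) stood upright in the tray, the lever was down, the knob was fully up, the bystanders were in place, and the steps were done in the required order.

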